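Finish the roller pyramid

TASK

Finish the half-built pyramid of trolley rollers in the yellow cradle: take the orange roller off the sloping blue rack and bed it in the free gap of the bottom row, beside the orange one already there, then bed the soft blue one in the gap on top of the two; both must lie along the others. While holding each one in its gap, push it home against the cradle's end plate until you clearly feel it press (some 5 to 10 N, never as much as 20), and set it down as gently, without dropping or ramming it; leave the rollers already stacked in place, the spare green roller in the rack and everything else on the bench alone.

Things in the scene. Friction and masses are not known exactly. Their poses are not given: they have to be found in the camera images.
- cradle: Storage cradle, fixed: plywood board, top 12 mm up; yellow side stops 46 mm high, 192 mm apart; at the robot's end a yellow upright plate 168 mm high, clamped where it was last set: inner face anywhere from x = -104 to -80 mm, not reported: find it by touch or sight. Origin: board's underside; z up, x along the rollers, away from the plate. Roller axes: bottom row z = 42, middle 93, top 144 mm.
- rack: Blue rack, fixed, 260 mm wide: plate sloping 30 degrees, high towards the robot, with three lanes 82 mm apart parted by ribs 7 mm high, and a 27 mm lip across the low end. A roller lies in each lane, axis along the slope. Origin: centre of underside; x level, towards the low end, y across; rollers' centres at x = 15, z = 81, y = -82, 0 or 82 mm.
- base0: Roller of the bottom row with dark rubber tyres, lying in the cradle at the cradle's -y side, about 63 mm from its neighbour. 150 mm long: two tyres, 60 mm diameter, 47 mm wide, on a 28 mm steel core, bare for 56 mm between the tyres (grip there). Origin: centre of the roller, on its axis. x: along its axis (the two ends are alike). About 0.4 kg.
- base1: Roller of the bottom row with dark rubber tyres, lying in the cradle in the middle, about 63 mm from its neighbour. 150 mm long: two tyres, 60 mm diameter, 47 mm wide, on a 28 mm steel core, bare for 56 mm between the tyres (grip there). Origin: centre of the roller, on its axis. x: along its axis (the two ends are alike). About 0.4 kg.
- base2: Roller of the bottom row with dark rubber tyres, lying in the cradle at the cradle's +y side, about 63 mm from its neighbour. 150 mm long: two tyres, 60 mm diameter, 47 mm wide, on a 28 mm steel core, bare for 56 mm between the tyres (grip there). Origin: centre of the roller, on its axis. x: along its axis (the two ends are alike). About 0.4 kg.
- seated: Roller with orange tyres, already bedded in the gap between base1 and base2. 150 mm long: two tyres, 60 mm diameter, 47 mm wide, on a 28 mm steel core, bare for 56 mm between the tyres (grip there). Origin: centre of the roller, on its axis. x: along its axis (the two ends are alike). About 0.35 kg.
- green: Spare roller with green tyres, in the rack; it stays there. 150 mm long: two tyres, 60 mm diameter, 47 mm wide, on a 28 mm steel core, bare for 56 mm between the tyres (grip there). Origin: centre of the roller, on its axis. x: along its axis (the two ends are alike).
- orange: Roller with orange tyres, waiting in the rack. 150 mm long: two tyres, 60 mm diameter, 47 mm wide, on a 28 mm steel core, bare for 56 mm between the tyres (grip there). Origin: centre of the roller, on its axis. x: along its axis (the two ends are alike). 0.25 to 0.5 kg.
- blue: Roller with soft blue tyres, waiting in the rack. 150 mm long: two tyres, 60 mm diameter, 47 mm wide, on a 28 mm steel core, bare for 56 mm between the tyres (grip there). Origin: centre of the roller, on its axis. x: along its axis (the two ends are alike). 0.25 to 0.5 kg.
- tin: Paint tin with a green label, 66 mm diameter, 85 mm high, standing between rack and cradle. Not part of the job; leave it alone. Origin: centre of its underside. 
- wrench: Steel wrench lying on the bench, 160 to 200 mm long, thin. Not part of the job; leave it alone. Origin: centre of its underside. 
- tape: Roll of tape lying flat, 80 mm diameter, 30 mm high. Not part of the job; leave it alone. Origin: centre of its underside. 
- solvent: White plastic bottle, 70 mm diameter, 160 mm high. Not part of the job; leave it alone. Origin: centre of its underside. 
- pot: Grey mixing pot, 110 mm diameter, 110 mm high. Not part of the job; leave it alone. Origin: centre of its underside. 
- mallet: Hammer lying on the bench. Not part of the job; leave it alone. Origin: centre of its underside. 
- jar: Amber jar, 72 mm diameter, 90 mm high. Not part of the job; leave it alone. Origin: centre of its underside. 
Things that resemble listed ones, but are neither listed nor needed, are in the scene too. What is shaped like the seated but pink is not meant.

How it is judged:
By the outcome, as a careful person would: the job done as asked, in the order asked, and still so for the second after the job is handed in, with the robot touching nothing.
It also fails if it takes over 72 s, if anything falls off the work surface, if the arm or the gripper's body presses on something with over 40 N, if the wrist force passes 120 N, or if a joint passes its speed limit or range.

ROBOT

A 6-joint arm with a two-finger parallel gripper is mounted at the origin on the work surface. World frame = base frame: x ahead of the robot, y to its left, z up, the work surface at z = 0. Lengths are in m, angles in degrees, forces in N, time in s.
With the tool pointing down it reaches from about 0.25 to 0.725 m from the base axis. Payload 9.7 kg.
Tool frame: the origin (TCP) lies between the finger pads; the fingertips stand 19 mm ahead of it and the grasp point (between the pads) is the TCP; z points along the fingers, y is the line along which they close (so a half turn about z gives the same grasp; the last joint's range is limited). The gripper opens to 85 mm and grips with 20 to 120 N. Pads are 22 mm wide; open, the fingers measure 114 mm over their backs; the gripper's body (76 mm by 85 mm) begins 54 mm behind the grasp point. The pads swing forward as they close: fully open they stand 13 mm farther back than shut.
Start: joints at [74.886, 4.979, 10.078, 95.1, 0, 90], TCP at [0.143, 0.531, 0.25] pointing down, gripper open.
Joint ranges: [-179.16, 179.16], [-48.56, 103.87], [-65.8, 70.77], [-126.05, 130.52], [-82.76, 87.17], [-180, 180]. Speed limits (degrees/s): [127.2, 127.2, 147.25, 180, 180, 180].

INTERFACE

Orientations are given as [roll, pitch, yaw] about the fixed x, y, z axes, in that order (R = Rz(yaw) Ry(pitch) Rx(roll)).
In Python, from workcell import bot gives the robot as it stands. The module is installed in compiled form; this text tells all that it offers.
- The arm moves only by the shell command python3 -m crank 'ROWS' [OPENING] [FORCE]. ROWS is JSON, a list that holds one entry, the list of rows, each a list of 6 numbers: the shift along the world's x, y, z as a fraction of full scale, then the turn, a rotation vector about the world's x, y, z as a fraction of full scale. In form: [[[x, y, z, wx, wy, wz], ...]]. A call has 1 to 20 rows; each row shifts and turns the commanded pose from where the row before left it; what a row does not reach is not made up. Full scale, the value 1, is 20 mm for a shift and 0.12 rad for a turn. A row lasts 1/12 s, in which the tool goes at most 41.7 mm and 7.16 degrees, less where a joint would pass 70% of its speed; a pose out of reach is approached as far as the arm can. A call with a number of a shift or a turn outside -1 to 1 is refused whole. A call with a gripper value outside its range is refused whole. OPENING is the opening, from 0 (shut) to 1 (fully open), set as the call begins (- or left out, the last holds). The fingers move at their own pace and stop on an object; FORCE is the grip in N (left out, the last holds). Time passes only in rows, so rows that do not move let the fingers close. It gives the time, the measured TCP pose, the force, the opening and the grip force at its end, in the units of the state.
- bot.get_obs(): the state, without advancing time (a new reading comes with each control period).
- bot.camera(name): name is "side" or "top" or "wrist"; returns the picture (420x560x3 uint8, red, green, blue); there is no depth.
- bot.camera_model(name): a dict with "vertical_fov" (degrees; the focal length in pixels is half the picture's height over the tangent of half this angle, whatever the lens; pixels are square), "cx", "cy" (the principal point, pixels), "R" (3x3) and "t" (3): a world point X has camera coordinates R X + t. Camera axes: x right, y down, z forward; pixel columns grow to the right and rows downward; lengths in m; the calibration is good to about 2 mm. A picture is of the moment at which its call begins: read the wrist's pose just before it. camera_model takes no time and is no camera call; for the wrist camera it gives the pose at the moment of the call.
- bot.job_done(): hands the job in; it is judged then, once.
The state is a dict: "time": time; "q": joint angles; "qd": joint speeds; "joint_efforts": joint torques, N m; "ee_pos": TCP position; "tcp_rot": TCP orientation; "wrist_force": force on the tool from outside, world axes, zero at the start; "torque": the same for the moment, N m; "opening": finger opening in m; "grasp_force": force on a finger pad.
Only numpy, scipy, OpenCV 4.12 (cv2) and the standard library are available. Lean on these libraries where they do the work, as an engineer would, in place of code of your own. Each camera call takes 0.05 s, during which the arm holds its last target. There are 200 camera calls.

## Working session

There is one attempt and no reset: what is moved stays moved. The work goes in short steps, Python scripts to look and compute and a shell command to move; the robot and the scene stay as the last step left them, time stands still between calls to the robot, and variables do not carry over. Pictures are saved under pics/ and viewed, at most 10 in all, crops included, and the job is handed in when it is done.

```bash
mkdir -p pics; cat > h.py <<'E'
import numpy as np, cv2
from workcell import bot
def model(n):
    m=bot.camera_model(n); f=210/np.tan(np.radians(m['vertical_fov'])/2)
    return f,m['cx'],m['cy'],np.array(m['R']),np.array(m['t']),m
def proj(n,X):
    f,cx,cy,R,t,_=model(n); c=np.atleast_2d(X)@R.T+t
    return c[:,:2]/c[:,2:]*f+[cx,cy]
def ray(n,px,z):
    f,cx,cy,R,t,_=model(n); px=np.atleast_2d(px)
    d=np.c_[(px-[cx,cy])/f,np.ones(len(px))]@R; o=-R.T@t
    return o+d*((z-o[2])/d[:,2])[:,None]
def save(n,f):
    im=bot.camera(n); cv2.imwrite('pics/'+f,im[:,:,::-1]); return im
E
python3 - <<'E'
from h import *
for n in('top','side'):
    save(n,n+'0.png'); print(n,model(n))
o=bot.get_obs(); print(o)
E
```

```text
top (np.float64(385.89793825129783), 289.36033624126435, 213.4899396771193, array([[ 0.00662167, -0.99983973,  0.01663337],
       [-0.99762123, -0.0077465 , -0.06849723],
       [ 0.0686151 , -0.01614024, -0.99751264]]), array([9.07284321e-04, 5.45147933e-01, 1.02281676e+00]), {'vertical_fov': 57.10876848248195, 'cx': 289.36033624126435, 'cy': 213.4899396771193, 'R': array([[ 0.00662167, -0.99983973,  0.01663337],
       [-0.99762123, -0.0077465 , -0.06849723],
       [ 0.0686151 , -0.01614024, -0.99751264]]), 't': array([9.07284321e-04, 5.45147933e-01, 1.02281676e+00])})
side (np.float64(481.18018938188476), 281.0920114398384, 214.9331524023447, array([[ 0.87316624, -0.48718567, -0.01519326],
       [-0.36547768, -0.63377285, -0.68173165],
       [ 0.32250081,  0.60081786, -0.73144454]]), array([-0.44498341,  0.24967821,  1.26915998]), {'vertical_fov': 47.15550646912736, 'cx': 281.0920114398384, 'cy': 214.9331524023447, 'R': array([[ 0.87316624, -0.48718567, -0.01519326],
       [-0.36547768, -0.63377285, -0.68173165],
       [ 0.32250081,  0.60081786, -0.73144454]]), 't': array([-0.44498341,  0.24967821,  1.26915998])})
{'time': 0.1, 'q': array([ 7.48877876e+01,  5.00821009e+00,  1.00390926e+01,  9.50986248e+01,
       -8.08181115e-04,  8.99989019e+01]), 'qd': array([-0.02249217, -0.08328527, -0.01037234,  0.11182466, -0.00024145,
       -0.01643311]), 'joint_efforts': array([ 3.58934240e-04, -5.21563840e+01,  4.65652370e+01,  1.59511861e-02,
        2.91731703e-05, -3.70651094e-06]), 'ee_pos': array([0.14334856, 0.53080913, 0.24965232]), 'tcp_rot': array([-1.79932258e+02,  8.06882227e-04,  1.64888887e+02]), 'wrist_force': array([-0.26308782, -0.46370285,  0.21075299]), 'torque': array([-0.00739758, -0.04245703,  0.04087258]), 'grasp_force': 0.0, 'opening': 0.08520084613216336}
```

View pics/top0.png

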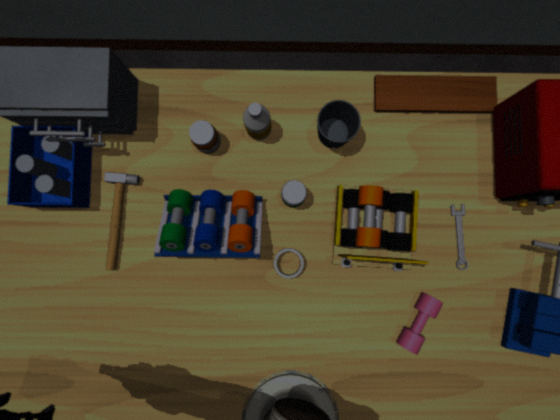

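View pics/side0.png

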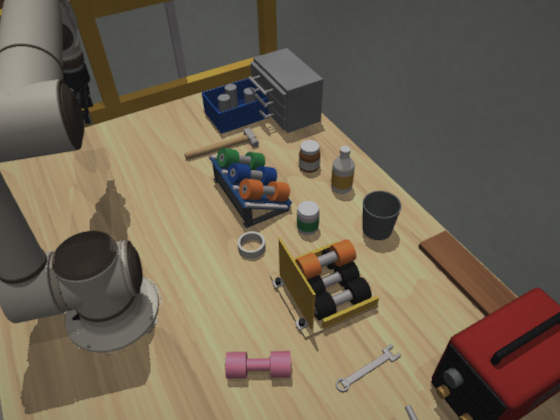

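The top view shows the rack at about px (210,225), with green at 177, blue at 209 and orange at 242. The cradle is at (375,220), with its plate at row 262 and the seated roller at column 370, so the free gap is to its right (−y) near column 387. I'll enlarge both.

```bash
python3 - <<'E'
from h import *
im=cv2.imread('pics/top0.png')
a=im[180:276,148:278];b=im[175:275,325:435]
s=lambda c:cv2.resize(c,(400,int(c.shape[0]*400/c.shape[1])),interpolation=cv2.INTER_CUBIC)
a,b=s(a),s(b);h=max(len(a),len(b));p=lambda c:cv2.copyMakeBorder(c,0,h-len(c),0,0,0)
o=np.hstack([p(a),p(b)]);o=np.clip(o.astype(float)*1.5,0,255).astype(np.uint8);cv2.imwrite('pics/c1.png',o);print(o.shape)
E
```

```text
(363, 800, 3)
```

View pics/c1.png

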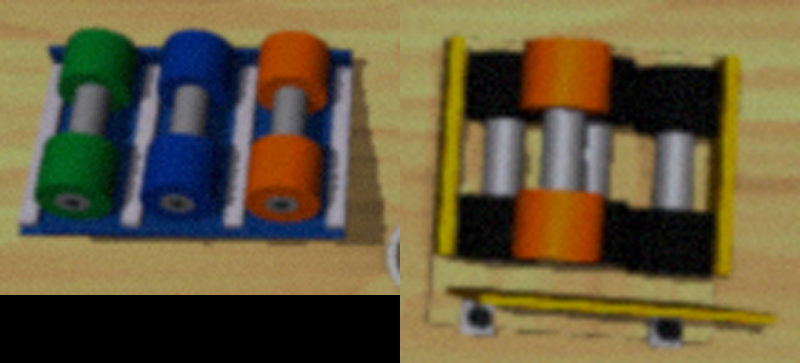

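```bash
python3 - <<'E'
from h import *
A=lambda u,v:(u/3.077+148,v/3.077+180)
B=lambda u,v:((u-400)/3.636+325,v/3.636+175)
f,cx,cy,R,t,_=model('top');print('cam',-R.T@t)
def P(nm,px,z):print(nm,ray('top',px,z)[0].round(4))
P('seated core',B(562,150),.105)
P('seat tyre far mid',B(568,40),.110);P('seat near mid',B(559,258),.11)
for n,p in dict(b2=(503,157),b1=(598,158),b0=(674,170)).items():P(n,B(*p),.054)
for n,p in dict(Ltop=(456,38),Lbot=(446,255),Rtop=(732,55),Rbot=(724,276)).items():P(n,B(*p),.052)
P('plateL',B(450,290),.168);P('plateR',B(774,320),.168)
P('core o',A(291,110),.094);P('core b',A(189,110),.094);P('core g',A(91,110),.094)
for n,p in dict(bl=(22,232),br=(345,238)).items():P(n,A(*p),.027)
w=model('wrist');o=bot.get_obs();print(w, (-w[3].T@w[4]))
E
```

```text
cam [0.47366447 0.02163863 1.05759868]
seated core [ 0.5339 -0.1929  0.105 ]
seat tyre far mid [ 0.6088 -0.1965  0.11  ]
seat near mid [ 0.4604 -0.1892  0.11  ]
b2 [ 0.5317 -0.1618  0.054 ]
b1 [ 0.5315 -0.2303  0.054 ]
b0 [ 0.5233 -0.2851  0.054 ]
Ltop [ 0.6178 -0.1285  0.052 ]
Lbot [ 0.4613 -0.1209  0.052 ]
Rtop [ 0.6072 -0.3291  0.052 ]
Rbot [ 0.4475 -0.3208  0.052 ]
plateL [ 0.4406 -0.1069  0.168 ]
plateR [ 0.423  -0.3127  0.168 ]
core o [0.5334 0.1229 0.094 ]
core b [0.5328 0.2054 0.094 ]
core g [0.5321 0.2844 0.094 ]
bl [0.4308 0.3589 0.027 ]
br [0.4273 0.0818 0.027 ]
(np.float64(302.21720350402535), 274.7218700305086, 205.85854609537313, array([[ 2.60620232e-01,  9.65441095e-01, -7.66312476e-04],
       [ 9.27238734e-01, -2.50086295e-01,  2.78720604e-01],
       [ 2.68896680e-01, -7.33507829e-02, -9.60371927e-01]]), array([-0.54908873, -0.03712062,  0.37860541]), {'vertical_fov': 69.58812889752824, 'cx': 274.7218700305086, 'cy': 205.85854609537313, 'R': array([[ 2.60620232e-01,  9.65441095e-01, -7.66312476e-04],
       [ 9.27238734e-01, -2.50086295e-01,  2.78720604e-01],
       [ 2.68896680e-01, -7.33507829e-02, -9.60371927e-01]]), 't': array([-0.54908873, -0.03712062,  0.37860541])}) [0.07571757 0.54860047 0.37352752]
```

```bash
python3 -m crank '[[[0.97,-0.925,0.05,0,0,0.109],[0.97,-0.925,0.05,0,0,0.109],[0.97,-0.925,0.05,0,0,0.109],[0.97,-0.925,0.05,0,0,0.109],[0.97,-0.925,0.05,0,0,0.109],[0.97,-0.925,0.05,0,0,0.109],[0.97,-0.925,0.05,0,0,0.109],[0.97,-0.925,0.05,0,0,0.109],[0.97,-0.925,0.05,0,0,0.109],[0.97,-0.925,0.05,0,0,0.109],[0.97,-0.925,0.05,0,0,0.109],[0.97,-0.925,0.05,0,0,0.109],[0.97,-0.925,0.05,0,0,0.109],[0.97,-0.925,0.05,0,0,0.109],[0.97,-0.925,0.05,0,0,0.109],[0.97,-0.925,0.05,0,0,0.109],[0.97,-0.925,0.05,0,0,0.109],[0.97,-0.925,0.05,0,0,0.109],[0.97,-0.925,0.05,0,0,0.109],[0.97,-0.925,0.05,0,0,0.109]]]' 0.55 60
python3 - <<'E'
from h import *
print(model('wrist')[3:5]);im=save('wrist','w1.png');cv2.imwrite('pics/w1b.png',np.clip(im[:,:,::-1]*1.4,0,255).astype(np.uint8))
E
```

```text
time: 1.77
ee_pos: [0.5321, 0.1598, 0.2699]
tcp_rot: [-180.0, -0.0, 179.9]
wrist_force: [-0.6, 0.1, 0.4]
opening: 0.0468
grasp_force: 0.0
(array([[ 1.52157512e-03,  9.99998740e-01,  4.53064943e-04],
       [ 9.60497565e-01, -1.58755186e-03,  2.78283862e-01],
       [ 2.78284231e-01,  1.17379732e-05, -9.60498770e-01]]), array([-0.15999649, -0.55319135,  0.24972326]))
```

View pics/w1b.png

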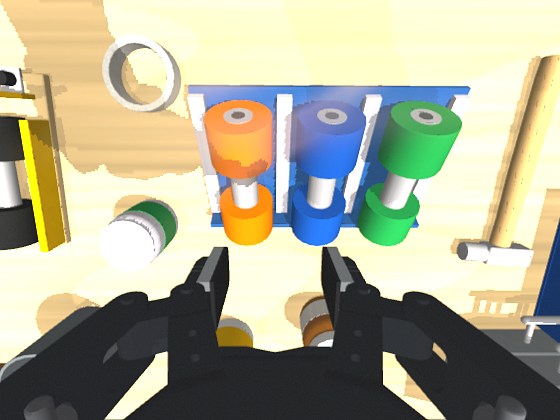

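```bash
python3 - <<'E'
from h import *
print('hubs',ray('wrist',[(238,116),(332,116),(426,116)],.1185).round(4))
print('cores',ray('wrist',[(244,188),(321,188),(400,188)],.088).round(4))
r=[(.518,.205)]
for y in(-.082,0,.082):
    for s in(-75,-28,28,75):
        print(y,s,proj('wrist',[.533+s*.000866,.205+y,.081-s*.0005]).round(1))
E
```

```text
hubs [[0.4628 0.1245 0.1185]
 [0.463  0.2064 0.1185]
 [0.4632 0.2882 0.1185]]
cores [[0.5339 0.1245 0.088 ]
 [0.5341 0.2041 0.088 ]
 [0.5343 0.2858 0.088 ]]
-0.082 -75 [[236.5 122.3]]
-0.082 -28 [[241.  164.7]]
-0.082 28 [[245.1 204.1]]
-0.082 75 [[247.9 230.7]]
0 -75 [[330.1 122.1]]
0 -28 [[323.9 164.5]]
0 28 [[318.2 204. ]]
0 75 [[314.3 230.5]]
0.082 -75 [[423.8 121.8]]
0.082 -28 [[407.  164.3]]
0.082 28 [[391.3 203.8]]
0.082 75 [[380.8 230.4]]
```

```bash
python3 -m crank '[[[0.23,-0.22,-0.72,0,0.545,0],[0.23,-0.22,-0.72,0,0.545,0],[0.23,-0.22,-0.72,0,0.545,0],[0.23,-0.22,-0.72,0,0.545,0],[0.23,-0.22,-0.72,0,0.545,0],[0.23,-0.22,-0.72,0,0.545,0],[0.23,-0.22,-0.72,0,0.545,0],[0.23,-0.22,-0.72,0,0.545,0],[0,0,0,0,0,0]]]'
python3 - <<'E'
from h import *
im=save('wrist','w2.png');cv2.imwrite('pics/w2b.png',np.clip(im[:,:,::-1]*1.4,0,255).astype(np.uint8))
print(proj('wrist',[[.529,.1245,.081]]))
E
```

```text
time: 2.57
ee_pos: [0.5682, 0.1247, 0.1467]
tcp_rot: [-179.8, -30.8, 179.7]
wrist_force: [0.2, -0.6, -1.9]
opening: 0.0469
grasp_force: 0.0
[[274.78773962 222.47112333]]
```

View pics/w2b.png

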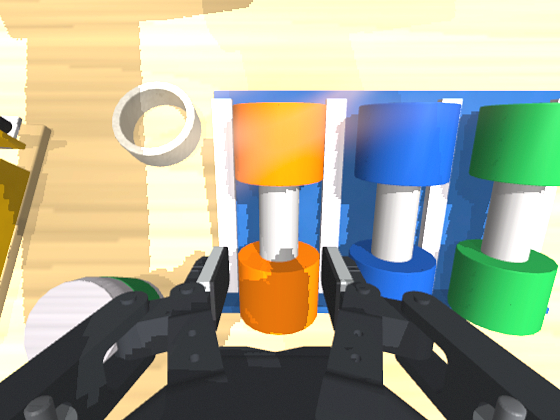

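w2: orange tyres are centred at column 279 and the bare core runs from row 185 to 243, so it is about 2 mm to the +y side. Next I check the position along the axis.

```bash
python3 - <<'E'
from h import *
o=bot.get_obs();print(o['ee_pos'],o['tcp_rot'],o['wrist_force'])
ax=np.array([.866,0,-.5]);n=np.array([.5,0,.866])
for x in(.525,.529,.533):
    c=np.array([x,.1265,.081])
    print(x,proj('wrist',[c-ax*.028+n*.03,c+ax*.028+n*.03,c-ax*.075+n*.03]).round(1).tolist())
E
```

```text
[0.56824536 0.12526577 0.14987989] [-179.81457735  -30.42352123  179.7377621 ] [ 0.17837523 -0.01728952  0.24915646]
0.525 [[278.0, 187.7], [278.0, 272.5], [277.9, 104.5]]
0.529 [[278.0, 194.1], [278.0, 278.9], [277.9, 110.9]]
0.533 [[278.0, 200.6], [278.1, 285.4], [278.0, 117.5]]
```

```bash
python3 -m crank '[[[-0.36,0.02,-0.6,0,0,0],[-0.36,0.02,-0.6,0,0,0],[-0.36,0.02,-0.6,0,0,0],[-0.36,0.02,-0.6,0,0,0],[-0.36,0.02,-0.6,0,0,0],[-0.36,0.02,-0.6,0,0,0],[0,0,0,0,0,0],[0,0,0,0,0,0],[0,0,0,0,0,0]]]'
```

```text
time: 3.37
ee_pos: [0.5255, 0.1285, 0.0854]
tcp_rot: [-180.0, -29.7, 179.9]
wrist_force: [0.2, -0.6, 0.2]
opening: 0.0471
grasp_force: 0.0
```

```bash
python3 -m crank '[[[-0.1,0,-0.17,0,0,0],[0,0,0,0,0,0]]]'; python3 -m crank '[[[0,0,0,0,0,0],[0,0,0,0,0,0],[0,0,0,0,0,0],[0,0,0,0,0,0],[0,0,0,0,0,0],[0,0,0,0,0,0],[0,0,0,0,0,0]]]' 0.2 80
```

```text
time: 3.53
ee_pos: [0.5233, 0.1283, 0.0801]
tcp_rot: [-179.9, -29.9, 179.9]
wrist_force: [-0.2, -0.1, -0.3]
opening: 0.0466
grasp_force: 0.0
time: 4.12
ee_pos: [0.5234, 0.1281, 0.08]
tcp_rot: [-179.9, -29.9, 179.9]
wrist_force: [2.4, -0.4, 4.3]
opening: 0.0254
grasp_force: 78.5
```

```bash
python3 -m crank '[[[0.2,0,0.35,0,0,0],[0.4,0,0.69,0,0,0],[0.4,0,0.69,0,0,0],[0.4,0,0.69,0,0,0],[0.4,0,0.69,0,0,0],[0.3,0,0.6,0,0,0],[0,0,0,0,0,0],[0,0,0,0,0,0],[0,0,0,0,0,0]]]'
python3 - <<'E'
from h import *
im=save('wrist','w3.png');cv2.imwrite('pics/w3b.png',np.clip(im[:,:,::-1]*1.4,0,255).astype(np.uint8));o=bot.get_obs();print(o['torque'],o['wrist_force'],o['ee_pos'])
E
```

```text
time: 4.87
ee_pos: [0.5647, 0.1282, 0.1527]
tcp_rot: [-179.9, -30.1, 179.9]
wrist_force: [-0.7, -0.1, -4.0]
opening: 0.0258
grasp_force: 79.0
[-0.00381682 -0.78003834  0.00523431] [-0.5320957  -1.55754148 -3.31082679] [0.56456774 0.12817632 0.15269993]
```

View pics/w3b.png

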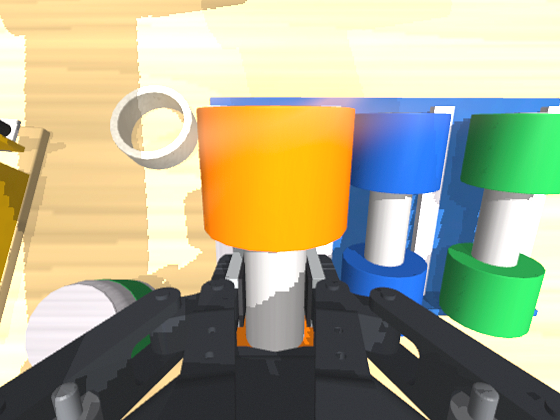

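```bash
python3 -m crank '[[[0,-0.3,0.8,0,-0.545,-0.05],[0,-0.6,0.8,0,-0.545,-0.05],[0,-0.885,0.8,0,-0.545,-0.05],[0,-0.885,0.8,0,-0.545,-0.05],[0,-0.885,0.8,0,-0.545,-0.05],[0,-0.885,0.8,0,-0.545,-0.05],[0,-0.885,0.8,0,-0.545,-0.05],[0,-0.885,0.4,0,-0.545,-0.05],[0,-0.885,0,0,0,0],[0,-0.885,0,0,0,0],[0,-0.885,0,0,0,0],[0,-0.885,0,0,0,0],[0,-0.885,0,0,0,0],[0,-0.885,0,0,0,0],[0,-0.885,0,0,0,0],[0,-0.4,0,0,0,0],[0,0,0,0,0,0],[0,0,0,0,0,0],[0,0,0,0,0,0]]]'
python3 - <<'E'
from h import *
im=save('wrist','w4.png');o=bot.get_obs();print(o['torque'],o['wrist_force'],o['ee_pos'],o['tcp_rot'],model('wrist')[3:5]);s=cv2.imread('pics/side0.png')
im=np.clip(im[:,:,::-1]*1.4,0,255).astype(np.uint8); cv2.imwrite('pics/w4b.png',cv2.resize(im,(800,600),interpolation=cv2.INTER_CUBIC))
E
```

```text
time: 6.5
ee_pos: [0.5648, -0.1271, 0.2736]
tcp_rot: [179.3, -0.0, 177.3]
wrist_force: [-0.4, -0.0, -3.7]
opening: 0.026
grasp_force: 79.0
[-0.036221    0.00405064  0.02367907] [ 0.20445038  0.28412256 -3.64112893] [ 0.56493742 -0.12698153  0.27377791] [ 1.79278876e+02 -2.77729806e-02  1.77295319e+02] (array([[ 4.70411378e-02,  9.98806004e-01,  1.31794643e-02],
       [ 9.59246064e-01, -4.88504289e-02,  2.78317487e-01],
       [ 2.78629000e-01, -4.50022038e-04, -9.60398708e-01]]), array([ 0.0973672 , -0.59151944,  0.24399371]))
```

View pics/w4b.png

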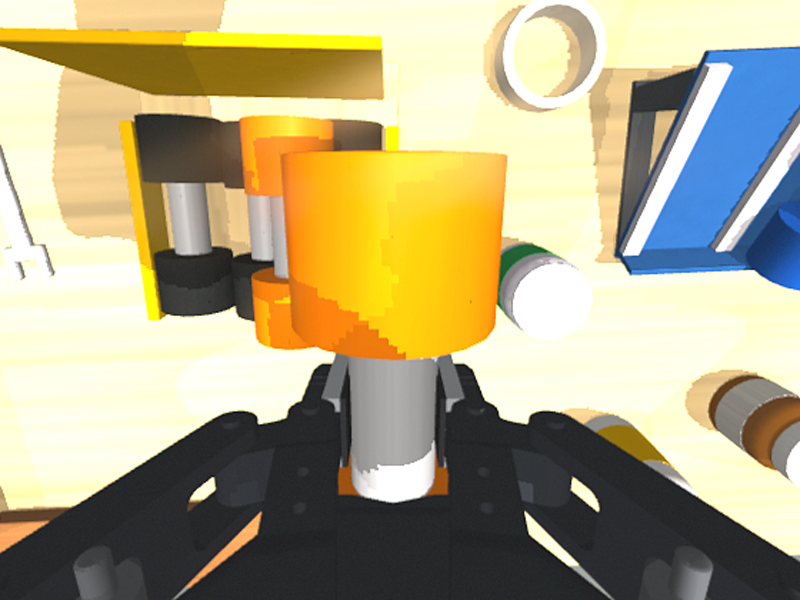

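w4 (800 px wide): the roller is held level. Base0's core is at column ~187–194, rows 185–250. The plate's inner foot runs (130,95) to (383,97), and the seated roller's robot-end tyre spans columns 240–333 at row 117.

```bash
python3 - <<'E'
from h import *
k=560/800
def P(nm,u,v,z):print(nm,ray('wrist',(u*k,v*k),z)[0].round(4))
P('plate foot R',383,97,.012);P('plate foot L',130,95,.012);P('plate top R',382,38,.168);P('plate top L',10,30,.168)
P('b0 core',187,200,.050);P('b0 core2',193,245,.050);
P('b1 core',262,215,.050)
P('b0 nearEnd L',137,118,.055);P('b0 nearEnd R',222,118,.055);P('b0 tyre edge',180,180,.072);P('b0 tyre edge2',195,250,.07)
P('seat end L',241,117,.110);P('seat end R',333,121,.110);P('seat tyre edge',262,194,.123)
P('stopL top',124,121,.046);P('stopL bot',152,318,.046);P('stopLtop58',124,121,.058)
# held roller: TCP-relative
o=bot.get_obs();c=o['ee_pos']
for dx in(-.005,0,.005):
  for dz in (0,.005):
    q=c+[dx,0,dz];print(dx,dz,(proj('wrist',[q+[-.075,0,.03],q+[-.028,0,.03],q+[-.05,-.03,0],q+[-.05,.03,0]])/k).round().tolist())
E
```

```text
plate foot R [ 0.438 -0.126  0.012]
plate foot L [ 0.4272 -0.3318  0.012 ]
plate top R [ 0.4354 -0.1252  0.168 ]
plate top L [ 0.4245 -0.298   0.168 ]
b0 core [ 0.5108 -0.2835  0.05  ]
b0 core2 [ 0.5463 -0.285   0.05  ]
b1 core [ 0.5252 -0.2265  0.05  ]
b0 nearEnd L [ 0.4504 -0.3071  0.055 ]
b0 nearEnd R [ 0.4532 -0.2451  0.055 ]
b0 tyre edge [ 0.4955 -0.276   0.072 ]
b0 tyre edge2 [ 0.5473 -0.275   0.07  ]
seat end L [ 0.4598 -0.2142  0.11  ]
seat end R [ 0.4647 -0.1578  0.11  ]
seat tyre edge [ 0.5061 -0.2037  0.123 ]
stopL top [ 0.4508 -0.322   0.046 ]
stopL bot [ 0.6077 -0.3326  0.046 ]
stopLtop58 [ 0.4523 -0.3153  0.058 ]
-0.005 0 [[379.0, 118.0], [391.0, 335.0], [281.0, 229.0], [491.0, 219.0]]
-0.005 0.005 [[379.0, 115.0], [391.0, 343.0], [277.0, 232.0], [495.0, 221.0]]
0 0 [[381.0, 144.0], [392.0, 355.0], [283.0, 247.0], [491.0, 236.0]]
0 0.005 [[380.0, 143.0], [392.0, 364.0], [279.0, 250.0], [495.0, 239.0]]
0.005 0 [[382.0, 170.0], [393.0, 374.0], [285.0, 264.0], [490.0, 254.0]]
0.005 0.005 [[382.0, 170.0], [393.0, 384.0], [281.0, 267.0], [494.0, 257.0]]
```

```bash
python3 -m crank '[[[-0.2,-0.7,0,0,0,-0.04],[-0.2,-0.7,0,0,0,0],[-0.2,-0.7,0,0,0,0],[-0.2,-0.7,-0.3,0,0,0],[-0.2,-0.7,-0.4,0,0,0],[-0.2,-0.7,-0.6,0,0,0],[-0.2,-0.7,-0.6,0,0,0],[-0.2,-0.7,-0.6,0,0,0],[-0.2,-0.7,-0.6,0,0,0],[-0.1,-0.2,-0.6,0,0,0],[0,0,0,0,0,0],[0,0,0,0,0,0],[0,0,0,0,0,0],[0,0,0,0,0,0]]]'
```

```text
time: 7.72
ee_pos: [0.5274, -0.2577, 0.2008]
tcp_rot: [179.3, 0.1, 177.0]
wrist_force: [-0.6, -0.4, -3.4]
opening: 0.0257
grasp_force: 79.2
```

```bash
python3 -m crank '[[[0,0.07,-0.4,0,0,0],[0,0,-0.6,0,0,0],[0,0,-0.6,0,0,0],[0,0,-0.6,0,0,0],[0,0,-0.6,0,0,0],[0,0,-0.6,0,0,0],[0,0,-0.5,0,0,0],[0,0,-0.4,0,0,0],[0,0,-0.3,0,0,0],[0,0,0,0,0,0],[0,0,0,0,0,0],[0,0,0,0,0,0]]]'
python3 - <<'E'
from h import *
im=save('wrist','w5.png');s=save('side','s5.png')
g=lambda c:np.clip(c[:,:,::-1]*1.4,0,255).astype(np.uint8)
c=g(s[200:350,240:400]);cv2.imwrite('pics/c5.png',np.hstack([cv2.resize(g(im),(400,300)),cv2.resize(c,(400,300),interpolation=cv2.INTER_CUBIC)]))
E
```

```text
time: 8.72
ee_pos: [0.5273, -0.2567, 0.1086]
tcp_rot: [179.3, 0.0, 177.0]
wrist_force: [-0.5, 0.4, -2.9]
opening: 0.0259
grasp_force: 79.2
```

View pics/c5.png

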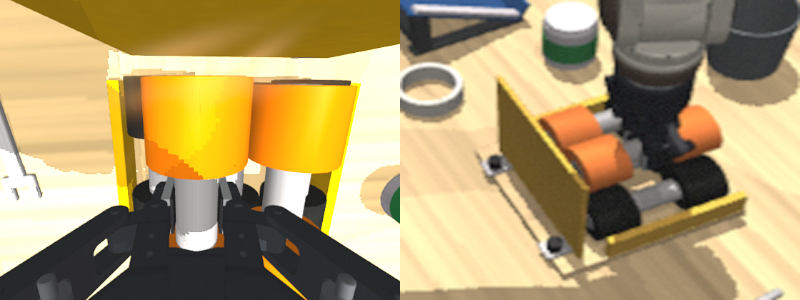

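```bash
python3 -m crank '[[[0,0,-0.12,0,0,0],[0,0,-0.12,0,0,0],[0,0,-0.12,0,0,0],[0,0,-0.1,0,0,0],[0,0,-0.08,0,0,0],[0,0,0,0,0,0],[0,0,0,0,0,0]]]';  python3 -m crank '[[[0,0,-0.05,0,0,0],[0,0,-0.05,0,0,0],[0,0,0,0,0,0]]]'
```

```text
time: 9.4
ee_pos: [0.527, -0.2565, 0.097]
tcp_rot: [179.3, -0.0, 177.0]
wrist_force: [-0.7, -0.0, -4.0]
opening: 0.0257
grasp_force: 79.2
time: 9.65
ee_pos: [0.527, -0.2565, 0.0949]
tcp_rot: [179.3, -0.0, 177.0]
wrist_force: [0.1, 0.7, -5.0]
opening: 0.0259
grasp_force: 79.2
```

```bash
python3 -m crank '[[[0,0,-0.05,0,0,0],[0,0,0,0,0,0]]]';  python3 -m crank '[[[0,0,-0.05,0,0,0],[0,0,0,0,0,0]]]'
```

```text
time: 9.82
ee_pos: [0.527, -0.2565, 0.0939]
tcp_rot: [179.3, -0.0, 177.0]
wrist_force: [0.1, -0.3, -3.5]
opening: 0.026
grasp_force: 79.2
time: 9.98
ee_pos: [0.5271, -0.2565, 0.0931]
tcp_rot: [179.3, 0.0, 177.0]
wrist_force: [-0.4, 0.1, -1.7]
opening: 0.0263
grasp_force: 79.6
```

```bash
python3 -m crank '[[[-0.1,0.005,0,0,0,0],[-0.1,0.005,0,0,0,0],[-0.1,0.005,0,0,0,0],[-0.1,0.005,0,0,0,0],[-0.1,0.005,0,0,0,0],[-0.1,0.005,0,0,0,0],[-0.1,0.005,0,0,0,0],[0,0,0,0,0,0]]]';  python3 -m crank '[[[-0.1,0.005,0,0,0,0],[0,0,0,0,0,0]]]'
```

```text
time: 10.65
ee_pos: [0.5126, -0.2558, 0.0931]
tcp_rot: [179.3, -0.0, 177.0]
wrist_force: [0.3, -0.5, -2.4]
opening: 0.026
grasp_force: 79.5
time: 10.82
ee_pos: [0.5108, -0.2557, 0.0931]
tcp_rot: [179.3, -0.0, 177.0]
wrist_force: [-1.1, -0.6, -3.5]
opening: 0.0255
grasp_force: 79.5
```

```bash
for i in 1 ; do python3 -m crank '[[[-0.05,0.003,-0.02,0,0,0],[-0.05,0.003,-0.02,0,0,0],[0,0,0,0,0,0]]]'; done;  python3 -m crank '[[[-0.05,0.003,0,0,0,0],[0,0,0,0,0,0]]]';python3 -m crank '[[[-0.05,0.003,0,0,0,0],[0,0,0,0,0,0]]]'
```

```text
time: 11.07
ee_pos: [0.5092, -0.2557, 0.0927]
tcp_rot: [179.3, 0.0, 177.0]
wrist_force: [0.7, 0.2, -1.3]
opening: 0.0262
grasp_force: 79.5
time: 11.23
ee_pos: [0.508, -0.2556, 0.0925]
tcp_rot: [179.3, 0.0, 177.0]
wrist_force: [0.7, 1.4, 0.4]
opening: 0.0261
grasp_force: 79.5
time: 11.4
ee_pos: [0.5069, -0.2555, 0.0923]
tcp_rot: [179.3, -0.0, 177.0]
wrist_force: [0.4, 0.1, -0.5]
opening: 0.0261
grasp_force: 79.5
```

```bash
python3 -m crank '[[[-0.05,0.003,0,0,0,0],[0,0,0,0,0,0]]]';python3 -m crank '[[[-0.05,0.003,0,0,0,0],[0,0,0,0,0,0]]]'
```

```text
time: 11.57
ee_pos: [0.506, -0.2555, 0.0922]
tcp_rot: [179.3, -0.0, 177.0]
wrist_force: [1.3, -0.5, -2.2]
opening: 0.026
grasp_force: 79.4
time: 11.73
ee_pos: [0.5059, -0.2555, 0.0924]
tcp_rot: [179.3, 0.1, 177.0]
wrist_force: [6.7, -1.1, -3.9]
opening: 0.0258
grasp_force: 79.1
```

```bash
python3 -m crank '[[[-0.03,0.002,0,0,0,0],[0,0,0,0,0,0]]]'
```

```text
time: 11.9
ee_pos: [0.5058, -0.2556, 0.0924]
tcp_rot: [179.3, 0.2, 177.0]
wrist_force: [9.9, -1.2, -5.4]
opening: 0.0257
grasp_force: 79.1
```

```bash
python3 -m crank '[[[0.02,0,-0.03,0,0,0],[0,0,-0.03,0,0,0],[0,0,0,0,0,0],[0,0,0,0,0,0]]]'; python3 -m crank '[[[0,0,-0.03,0,0,0],[0,0,0,0,0,0],[0,0,0,0,0,0]]]'; python3 -c "
from h import *;print(bot.get_obs()['torque'])"
```

```text
time: 12.23
ee_pos: [0.5058, -0.2556, 0.0921]
tcp_rot: [179.3, 0.1, 177.0]
wrist_force: [4.8, 0.3, 3.6]
opening: 0.0261
grasp_force: 80.1
time: 12.48
ee_pos: [0.5059, -0.2556, 0.092]
tcp_rot: [179.4, 0.2, 177.0]
wrist_force: [4.2, 0.2, 7.6]
opening: 0.0258
grasp_force: 80.4
[ 0.05931594 -0.76490204 -0.19419699]
```

```bash
python3 -m crank '[[[-0.02,0,0.02,0,0,0],[0,0,0,0,0,0],[0,0,0,0,0,0],[0,0,0,0,0,0]]]';python3 -m crank '[[[-0.01,0,0.01,0,0,0],[0,0,0,0,0,0],[0,0,0,0,0,0],[0,0,0,0,0,0]]]'
```

```text
time: 12.82
ee_pos: [0.5058, -0.2556, 0.0921]
tcp_rot: [179.3, 0.2, 177.0]
wrist_force: [7.9, -0.8, 2.3]
opening: 0.0257
grasp_force: 79.7
time: 13.15
ee_pos: [0.5058, -0.2556, 0.0921]
tcp_rot: [179.3, 0.2, 177.0]
wrist_force: [10.0, 0.1, 1.1]
opening: 0.0258
grasp_force: 79.6
```

```bash
python3 -m crank '[[[0.02,0,0,0,0,0],[0,0,0,0,0,0]]]';python3 -m crank '[[[0,0,0,0,0,0],[0,0,0,0,0,0],[0,0,0,0,0,0],[0,0,0,0,0,0]]]' 0.36 20;python3 -m crank '[[[0,0,0,0,0,0],[0,0,0,0,0,0]]]' 0.39
```

```text
time: 13.32
ee_pos: [0.5058, -0.2556, 0.0921]
tcp_rot: [179.3, 0.2, 177.0]
wrist_force: [6.1, -1.0, 2.2]
opening: 0.0263
grasp_force: 79.6
time: 13.65
ee_pos: [0.5042, -0.2552, 0.0908]
tcp_rot: [179.3, -0.1, 177.0]
wrist_force: [-0.2, -0.7, -0.8]
opening: 0.0306
grasp_force: 0.0
time: 13.82
ee_pos: [0.5044, -0.2553, 0.0909]
tcp_rot: [179.3, -0.0, 177.0]
wrist_force: [-0.6, 0.3, 0.1]
opening: 0.0336
grasp_force: 0.0
```

```bash
python3 -m crank '[[[0,0,0.2,0,0,0],[0,0,0.3,0,0,0],[0,0,0.4,0,0,0],[0,0,0.5,0,0,0]]]'; python3 -m crank '[[[0,0,0.8,0,0,0],[0,0,0.8,0,0,0],[0,0,0.8,0,0,0],[0,0,0.8,0,0,0],[0,0.3,0.8,0,0,0],[0.1,0.6,0.8,0,0,0.06],[0.1,0.9,0.5,0,0,0.06],[0.1,0.9,0.3,0,0,0.06],[0.1,0.9,0,0,0,0.06],[0.1,0.9,0,0,0,0.06],[0.1,0.9,0,0,0,0.06],[0.1,0.9,0,0,0,0.06],[0,0.9,0,0,0,0.05],[0,0.9,0,0,0,0],[0,0.9,0,0,0,0],[0,0.9,0,0,0,0]]]' 0.55
python3 - <<'E'
from h import *
t=save('top','t6.png');s=save('side','s6.png')
g=lambda c:cv2.resize(np.clip(c[:,:,::-1]*1.4,0,255).astype(np.uint8),(400,300),interpolation=cv2.INTER_CUBIC)
cv2.imwrite('pics/c6.png',np.hstack([g(t[175:275,310:443]),g(s[200:350,220:420])]));print(bot.get_obs()['ee_pos'])
E
```

```text
time: 14.15
ee_pos: [0.5045, -0.2553, 0.1199]
tcp_rot: [179.3, -0.0, 177.0]
wrist_force: [0.5, 0.3, -0.4]
opening: 0.0332
grasp_force: 0.0
time: 15.48
ee_pos: [0.5186, -0.0564, 0.2324]
tcp_rot: [179.3, 0.1, -179.8]
wrist_force: [0.0, -0.1, 0.7]
opening: 0.0469
grasp_force: 0.0
[ 0.51865555 -0.0555154   0.23236826]
```

View pics/c6.png

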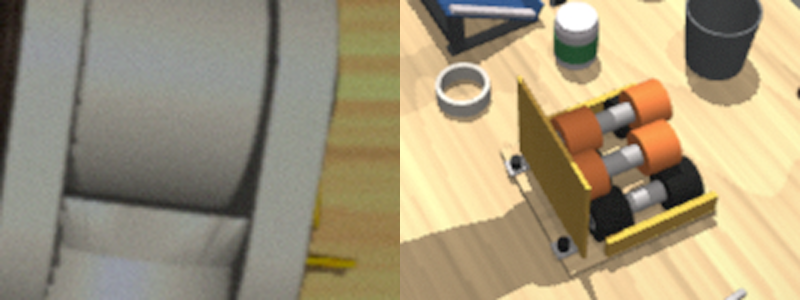

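```bash
python3 -m crank '[[[0,0.94,0,0,0,0],[0,0.94,0,0,0,0],[0,0.94,0,0,0,0],[0,0.94,0,0,0,0],[0.25,0.94,0,0,0.436,0],[0.25,0.94,0,0,0.436,0],[0.25,0.94,0,0,0.436,0],[0.25,0.94,0,0,0.436,0],[0.25,0.94,0,0,0.436,0],[0.25,0.94,-0.7,0,0.436,0],[0.25,0.94,-0.7,0,0.436,0],[0.25,0.94,-0.8,0,0.436,0],[0.25,0.94,-0.8,0,0.436,0],[0.25,0.98,-0.8,0,0.436,0],[0,0,0,0,0,0],[0,0,0,0,0,0],[0,0,0,0,0,0],[0,0,0,0,0,0]]]'
python3 - <<'E'
from h import *
im=save('wrist','w7.png').astype(float)
print(bot.get_obs()['ee_pos'],bot.get_obs()['tcp_rot'])
hsv=cv2.cvtColor(im.astype(np.uint8),cv2.COLOR_RGB2HSV)
m=(hsv[:,:,0]>105)&(hsv[:,:,0]<130)&(hsv[:,:,1]>120)
for r in range(90,330,10):
    c=np.where(m[r])[0]
    if len(c):
        sp=np.split(c,np.where(np.diff(c)>3)[0]+1);print(r,[(s[0],s[-1]) for s in sp if len(s)>8])
for x in(.521,.525,.529):
    c=np.array([x,.2085,.081]);ax=np.array([.866,0,-.5]);n=np.array([.5,0,.866])
    print(x,proj('wrist',[c-ax*.028+n*.03,c-ax*.075+n*.03,c]).round(1).tolist())
E
```

```text
time: 17.08
ee_pos: [0.569, 0.2058, 0.1578]
tcp_rot: [179.1, -29.7, -179.8]
wrist_force: [-0.3, -0.0, -0.9]
opening: 0.0471
grasp_force: 0.0
[0.56892159 0.20581078 0.15803882] [ 179.10382036  -29.72379306 -179.77820011]
100 [(np.int64(107), np.int64(144)), (np.int64(222), np.int64(308)), (np.int64(366), np.int64(447))]
110 [(np.int64(127), np.int64(212)), (np.int64(234), np.int64(263)), (np.int64(363), np.int64(428))]
120 [(np.int64(128), np.int64(210)), (np.int64(253), np.int64(306))]
130 [(np.int64(129), np.int64(212)), (np.int64(257), np.int64(315))]
140 [(np.int64(131), np.int64(214)), (np.int64(248), np.int64(321))]
150 [(np.int64(132), np.int64(214)), (np.int64(240), np.int64(321)), (np.int64(341), np.int64(351))]
160 [(np.int64(133), np.int64(215)), (np.int64(236), np.int64(320)), (np.int64(341), np.int64(350))]
170 [(np.int64(134), np.int64(215)), (np.int64(237), np.int64(320)), (np.int64(340), np.int64(349))]
180 [(np.int64(135), np.int64(216)), (np.int64(237), np.int64(319)), (np.int64(339), np.int64(350))]
190 [(np.int64(136), np.int64(216)), (np.int64(237), np.int64(258))
[... 715 characters left out ...]
np.int64(351))]
250 [(np.int64(144), np.int64(210)), (np.int64(238), np.int64(258)), (np.int64(297), np.int64(315))]
260 [(np.int64(145), np.int64(196)), (np.int64(239), np.int64(270)), (np.int64(284), np.int64(315))]
270 [(np.int64(146), np.int64(190)), (np.int64(239), np.int64(315))]
280 [(np.int64(148), np.int64(184)), (np.int64(239), np.int64(314))]
290 [(np.int64(130), np.int64(170)), (np.int64(228), np.int64(322))]
300 [(np.int64(225), np.int64(325))]
310 [(np.int64(242), np.int64(313))]
320 [(np.int64(250), np.int64(305))]
0.521 [[279.0, 183.4], [279.7, 104.0], [277.6, 211.7]]
0.525 [[279.1, 189.6], [279.7, 110.2], [277.7, 217.0]]
0.529 [[279.1, 195.8], [279.8, 116.4], [277.7, 222.3]]
```

```bash
python3 -m crank '[[[-0.4,0.01,-0.68,0,0,0],[-0.4,0.01,-0.68,0,0,0],[-0.4,0.01,-0.68,0,0,0],[-0.4,0.01,-0.68,0,0,0],[-0.35,0.01,-0.59,0,0,0],[-0.35,0.01,-0.59,0,0,0],[0,0,0,0,0,0],[0,0,0,0,0,0],[0,0,0,0,0,0]]]'; python3 -m crank '[[[0,0,0,0,0,0],[0,0,0,0,0,0],[0,0,0,0,0,0],[0,0,0,0,0,0],[0,0,0,0,0,0],[0,0,0,0,0,0],[0,0,0,0,0,0]]]' 0.2 80
```

```text
time: 17.88
ee_pos: [0.5233, 0.2076, 0.0792]
tcp_rot: [179.1, -29.8, -179.8]
wrist_force: [-0.1, 0.3, -1.0]
opening: 0.0469
grasp_force: 0.0
time: 18.47
ee_pos: [0.5235, 0.2079, 0.0785]
tcp_rot: [179.1, -29.9, -179.8]
wrist_force: [2.3, 0.2, 5.7]
opening: 0.026
grasp_force: 78.0
```

```bash
python3 -m crank '[[[0.2,0,0.35,0,0,0],[0.4,0,0.69,0,0,0],[0.4,0,0.69,0,0,0],[0.4,0,0.69,0,0,0],[0.4,0,0.69,0,0,0],[0.3,0,0.6,0,0,0],[0,-0.3,0.8,0,-0.545,-0.058],[0,-0.6,0.8,0,-0.545,-0.058],[0,-0.9,0.8,0,-0.545,-0.058],[0,-0.9,0.8,0,-0.545,-0.058],[0,-0.9,0.8,0,-0.545,-0.058],[0,-0.9,0.8,0,-0.545,-0.058],[0,-0.9,0.5,0,-0.545,-0.058],[0,-0.9,0,0,-0.545,-0.058],[0,-0.9,0,0,0,0],[0,-0.9,0,0,0,0],[0,-0.9,0,0,0,0],[0,-0.9,0,0,0,0],[0,-0.9,0,0,0,0],[0,-0.9,0,0,0,0]]]'; python3 -m crank '[[[-0.15,-0.9,0,0,0,0],[-0.15,-0.9,0,0,0,0],[-0.15,-0.9,0,0,0,0],[-0.15,-0.9,0,0,0,0],[-0.15,-0.9,0,0,0,0],[-0.15,-0.9,0,0,0,0],[-0.15,-0.9,0,0,0,0],[-0.15,-0.9,0,0,0,0],[-0.15,-0.9,0,0,0,0],[-0.15,-0.5,0,0,0,0],[0,0,0,0,0,0],[0,0,0,0,0,0],[0,0,0,0,0,0]]]'
```

```text
time: 20.13
ee_pos: [0.5644, -0.0271, 0.2572]
tcp_rot: [178.5, -0.1, 177.2]
wrist_force: [0.2, -0.6, -3.7]
opening: 0.0261
grasp_force: 79.1
time: 21.22
ee_pos: [0.5347, -0.1976, 0.2572]
tcp_rot: [178.5, -0.0, 177.2]
wrist_force: [-0.5, 1.1, -4.3]
opening: 0.0258
grasp_force: 79.2
```

```bash
python3 -m crank '[[[-0.1,-0.45,-0.2,0,0,-0.03],[-0.1,-0.45,-0.5,0,0,0],[-0.1,-0.3,-0.6,0,0,0],[-0.05,-0.18,-0.6,0,0,0],[0,0,-0.6,0,0,0],[0,0,-0.6,0,0,0],[0,0,-0.6,0,0,0],[0,0,-0.4,0,0,0],[0,0,-0.3,0,0,0],[0,0,-0.2,0,0,0],[0,0,-0.1,0,0,0],[0,0,0,0,0,0],[0,0,0,0,0,0],[0,0,0,0,0,0]]]'
python3 - <<'E'
from h import *
im=save('wrist','w8.png');s=save('side','s8.png')
g=lambda c:cv2.resize(np.clip(c[:,:,::-1]*1.4,0,255).astype(np.uint8),(400,300),interpolation=cv2.INTER_CUBIC)
cv2.imwrite('pics/c8.png',np.hstack([g(im),g(s[180:330,240:440])]))
E
```

```text
time: 22.38
ee_pos: [0.5279, -0.2258, 0.1639]
tcp_rot: [178.5, 0.0, 177.0]
wrist_force: [-0.2, 0.5, -3.6]
opening: 0.0257
grasp_force: 79.3
```

View pics/c8.png

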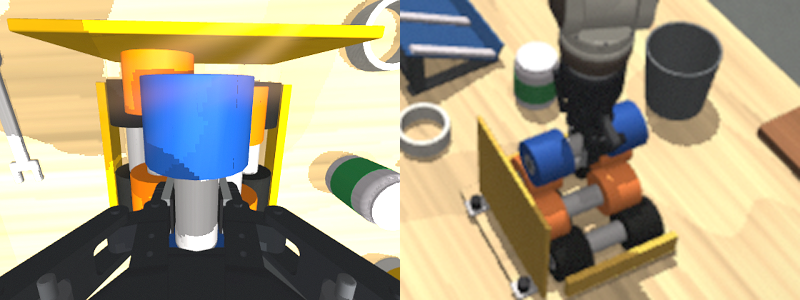

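w8: the blue roller hangs level above the two orange ones and clear of the plate. Lowering it gently now.

```bash
python3 -m crank '[[[0,0.015,-0.15,0,0,0],[0,0,-0.15,0,0,0],[0,0,-0.15,0,0,0],[0,0,-0.15,0,0,0],[0,0,-0.1,0,0,0],[0,0,-0.1,0,0,0],[0,0,0,0,0,0],[0,0,0,0,0,0]]]';  python3 -m crank '[[[0,0,-0.05,0,0,0],[0,0,0,0,0,0]]]'
```

```text
time: 23.15
ee_pos: [0.5276, -0.2254, 0.1472]
tcp_rot: [178.5, -0.0, 176.9]
wrist_force: [-1.0, 0.2, -2.9]
opening: 0.0261
grasp_force: 79.3
time: 23.32
ee_pos: [0.5276, -0.2254, 0.1463]
tcp_rot: [178.5, -0.0, 177.0]
wrist_force: [-1.5, 0.2, -4.6]
opening: 0.0259
grasp_force: 79.3
```

```bash
python3 -m crank '[[[0,0,-0.05,0,0,0],[0,0,0,0,0,0]]]'
```

```text
time: 23.48
ee_pos: [0.5276, -0.2254, 0.1452]
tcp_rot: [178.5, -0.0, 177.0]
wrist_force: [-0.5, 0.2, -4.5]
opening: 0.0263
grasp_force: 79.3
```

```bash
python3 -m crank '[[[-0.1,0.005,0,0,0,0],[-0.1,0.005,0,0,0,0],[-0.1,0.005,0,0,0,0],[-0.1,0.005,0,0,0,0],[-0.1,0.005,0,0,0,0],[-0.1,0.005,0,0,0,0],[-0.1,0.005,0,0,0,0],[0,0,0,0,0,0],[0,0,0,0,0,0]]]';  python3 -m crank '[[[0,0,-0.05,0,0,0],[0,0,0,0,0,0]]]'; python3 -m crank '[[[0,0,-0.03,0,0,0],[0,0,0,0,0,0],[0,0,0,0,0,0]]]'
```

```text
time: 24.23
ee_pos: [0.5135, -0.2247, 0.1454]
tcp_rot: [178.5, -0.0, 176.9]
wrist_force: [-0.3, 0.4, -4.2]
opening: 0.0261
grasp_force: 79.3
time: 24.4
ee_pos: [0.5137, -0.2247, 0.1441]
tcp_rot: [178.5, -0.0, 177.0]
wrist_force: [0.9, -0.0, -4.9]
opening: 0.026
grasp_force: 79.3
time: 24.65
ee_pos: [0.5136, -0.2247, 0.1436]
tcp_rot: [178.5, -0.0, 177.0]
wrist_force: [-0.6, -0.0, -5.0]
opening: 0.0256
grasp_force: 79.3
```

```bash
python3 -m crank '[[[0,0,-0.04,0,0,0],[0,0,0,0,0,0],[0,0,0,0,0,0]]]';  python3 -m crank '[[[0,0,-0.04,0,0,0],[0,0,0,0,0,0],[0,0,0,0,0,0]]]'
```

```text
time: 24.9
ee_pos: [0.5136, -0.2247, 0.1428]
tcp_rot: [178.5, -0.0, 176.9]
wrist_force: [-0.7, 1.0, -4.6]
opening: 0.0261
grasp_force: 79.3
time: 25.15
ee_pos: [0.5136, -0.2247, 0.142]
tcp_rot: [178.5, -0.0, 177.0]
wrist_force: [0.2, 0.1, -4.8]
opening: 0.0263
grasp_force: 79.2
```

```bash
python3 -m crank '[[[0,0,-0.04,0,0,0],[0,0,0,0,0,0],[0,0,0,0,0,0]]]';  python3 -m crank '[[[0,0,-0.03,0,0,0],[0,0,0,0,0,0],[0,0,0,0,0,0]]]'
```

```text
time: 25.4
ee_pos: [0.5136, -0.2248, 0.1413]
tcp_rot: [178.5, -0.0, 176.9]
wrist_force: [0.2, 0.2, -3.6]
opening: 0.026
grasp_force: 79.4
time: 25.65
ee_pos: [0.5136, -0.2247, 0.1407]
tcp_rot: [178.5, -0.0, 176.9]
wrist_force: [0.2, -0.2, -3.1]
opening: 0.0258
grasp_force: 79.4
```

```bash
python3 -m crank '[[[0,0,-0.03,0,0,0],[0,0,0,0,0,0],[0,0,0,0,0,0]]]';  python3 -m crank '[[[-0.1,0.005,0,0,0,0],[-0.1,0.005,0,0,0,0],[0,0,0,0,0,0],[0,0,0,0,0,0]]]'
```

```text
time: 25.9
ee_pos: [0.5137, -0.2245, 0.1402]
tcp_rot: [178.5, -0.0, 177.0]
wrist_force: [-0.2, 2.4, -1.2]
opening: 0.0259
grasp_force: 79.6
time: 26.23
ee_pos: [0.5094, -0.2244, 0.1403]
tcp_rot: [178.5, -0.0, 177.0]
wrist_force: [-1.1, 1.6, 0.1]
opening: 0.026
grasp_force: 79.6
```

```bash
python3 -m crank '[[[-0.05,0.025,0,0,0,0],[0,0,0,0,0,0]]]';  python3 -m crank '[[[-0.05,0.003,0,0,0,0],[0,0,0,0,0,0]]]'
```

```text
time: 26.4
ee_pos: [0.5085, -0.2241, 0.1401]
tcp_rot: [178.5, -0.0, 176.9]
wrist_force: [-1.7, 1.3, -1.6]
opening: 0.0259
grasp_force: 79.5
time: 26.57
ee_pos: [0.5083, -0.2243, 0.1402]
tcp_rot: [178.5, 0.1, 176.9]
wrist_force: [5.2, 0.4, -2.7]
opening: 0.0264
grasp_force: 79.5
```

```bash
python3 -m crank '[[[-0.04,0.003,0,0,0,0],[0,0,0,0,0,0]]]'
```

```text
time: 26.73
ee_pos: [0.5083, -0.2243, 0.1404]
tcp_rot: [178.5, 0.2, 176.9]
wrist_force: [9.9, 0.3, -3.9]
opening: 0.026
grasp_force: 79.4
```

Contact with the plate. Now I bed it fully while holding about 7 N.

```bash
python3 -m crank '[[[0.015,0,-0.03,0,0,0],[0,0,-0.03,0,0,0],[0,0,0,0,0,0],[0,0,0,0,0,0]]]'; python3 -m crank '[[[0,0,-0.03,0,0,0],[0,0,0,0,0,0],[0,0,0,0,0,0]]]'
```

```text
time: 27.07
ee_pos: [0.5084, -0.2243, 0.1402]
tcp_rot: [178.5, 0.2, 177.0]
wrist_force: [5.0, 1.9, 3.5]
opening: 0.0262
grasp_force: 80.3
time: 27.32
ee_pos: [0.5084, -0.2242, 0.1401]
tcp_rot: [178.5, 0.2, 177.0]
wrist_force: [3.4, 2.0, 6.8]
opening: 0.0264
grasp_force: 80.6
```

```bash
python3 -m crank '[[[-0.02,0,0.02,0,0,0],[0,0,0,0,0,0],[0,0,0,0,0,0],[0,0,0,0,0,0]]]';python3 -m crank '[[[-0.005,0,0.01,0,0,0],[0,0,0,0,0,0],[0,0,0,0,0,0],[0,0,0,0,0,0]]]'
```

```text
time: 27.65
ee_pos: [0.5083, -0.2242, 0.1401]
tcp_rot: [178.5, 0.2, 177.0]
wrist_force: [6.6, 1.1, 5.1]
opening: 0.0257
grasp_force: 80.0
time: 27.98
ee_pos: [0.5083, -0.2242, 0.1401]
tcp_rot: [178.5, 0.2, 177.0]
wrist_force: [9.1, 1.4, 2.4]
opening: 0.026
grasp_force: 80.0
```

```bash
python3 -m crank '[[[0.02,0,0,0,0,0],[0,0,0,0,0,0]]]';python3 -m crank '[[[0,0,0,0,0,0],[0,0,0,0,0,0],[0,0,0,0,0,0],[0,0,0,0,0,0]]]' 0.38 20;python3 -m crank '[[[0,0,0,0,0,0],[0,0,0,0,0,0],[0,0,0,0,0,0]]]' 0.5; python3 -m crank '[[[0,0,0.1,0,0,0],[0,0,0.2,0,0,0],[0,0,0.3,0,0,0],[0,0,0.4,0,0,0],[0,0,0.5,0,0,0]]]'
```

```text
time: 28.15
ee_pos: [0.5084, -0.2242, 0.1401]
tcp_rot: [178.5, 0.2, 177.0]
wrist_force: [5.3, 1.7, 3.7]
opening: 0.0261
grasp_force: 80.0
time: 28.48
ee_pos: [0.5067, -0.224, 0.1387]
tcp_rot: [178.5, -0.1, 176.9]
wrist_force: [-0.5, 0.6, -0.1]
opening: 0.0324
grasp_force: 0.0
time: 28.73
ee_pos: [0.5069, -0.2239, 0.1388]
tcp_rot: [178.5, -0.0, 176.9]
wrist_force: [-0.5, 0.2, 0.1]
opening: 0.0426
grasp_force: 0.0
time: 29.15
ee_pos: [0.5069, -0.2239, 0.1696]
tcp_rot: [178.5, -0.0, 177.0]
wrist_force: [0.4, 0.4, 0.3]
opening: 0.0428
grasp_force: 0.0
```

```bash
python3 -m crank '[[[0,0,0.8,0,0,0],[0,0,0.8,0,0,0],[0,0,0.8,0,0,0],[0,0,0.8,0,0,0],[0,0,0.8,0,0,0],[0,0.5,0.4,0,0,0],[-0.3,0.9,0,0,0,0],[-0.5,0.9,0,0,0,0],[-0.5,0.9,0,0,0,0],[-0.5,0.9,0,0,0,0],[-0.5,0.9,0,0,0,0],[-0.5,0.9,0,0,0,0],[-0.5,0.9,0,0,0,0],[-0.5,0.9,0,0,0,0],[-0.5,0.9,0,0,0,0],[-0.5,0.9,0,0,0,0],[-0.5,0.9,0,0,0,0],[0,0,0,0,0,0],[0,0,0,0,0,0]]]'
python3 - <<'E'
from h import *
ax=np.array([.9986,-.0523,0])
C=dict(blue=([.5075,-.2245,.144],(105,130)),orange=([.506,-.2553,.093],(5,18)))
for n in('top','side'):
    im=save(n,n+'9.png');hsv=cv2.cvtColor(im,cv2.COLOR_RGB2HSV)
    for k,(c,h) in C.items():
        m=((hsv[:,:,0]>=h[0])&(hsv[:,:,0]<=h[1])&(hsv[:,:,1]>150)&(hsv[:,:,2]>40)).astype(np.uint8)
        l=cv2.connectedComponentsWithStats(m)
        print(n,k,'pred tyres',proj(n,[np.array(c)-ax*.0515,np.array(c)+ax*.0515]).round().tolist(),'seen',[(s[:5].tolist(),ce.round().tolist()) for s,ce in zip(l[2][1:],l[3][1:]) if s[4]>60 and s[0]>270 and s[0]<440])
E
```

```text
time: 30.73
ee_pos: [0.4007, -0.015, 0.2575]
tcp_rot: [178.5, 0.1, 177.1]
wrist_force: [-0.2, -0.2, 0.6]
opening: 0.0428
grasp_force: 0.0
top blue pred tyres [[386.0, 248.0], [387.0, 205.0]] seen [([375, 193, 26, 22, 470], [388.0, 204.0]), ([373, 238, 25, 21, 451], [385.0, 248.0])]
top orange pred tyres [[393.0, 248.0], [394.0, 207.0]] seen [([374, 75, 125, 36, 4224], [435.0, 93.0]), ([357, 185, 26, 20, 393], [368.0, 194.0]), ([399, 197, 9, 21, 131], [403.0, 207.0]), ([355, 227, 25, 21, 400], [366.0, 236.0]), ([398, 239, 8, 20, 130], [402.0, 249.0])]
side blue pred tyres [[305.0, 266.0], [341.0, 251.0]] seen [([329, 240, 26, 26, 426], [343.0, 252.0]), ([295, 254, 24, 25, 368], [308.0, 265.0])]
side orange pred tyres [[311.0, 287.0], [346.0, 272.0]] seen [([300, 152, 19, 10, 64], [309.0, 157.0]), ([334, 262, 27, 26, 427], [348.0, 274.0]), ([307, 276, 19, 25, 239], [317.0, 287.0])]
```

Both rollers appear where the model predicts, to within 2–3 px. Where a tyre is partly hidden, the visible part fits. Handing in.

```bash
python3 -c "
from workcell import bot
print(bot.job_done())"
```

```text
the job is handed in; nothing more can be done
None
```

Job handed in at about 31 s of the 72 s allowed: orange bedded in the bottom row's free gap, then blue on top of the two. Each was pushed against the end plate to about 10 N (highest reading 10.0 N) and let go gently; after backing off, both showed in place in the side and top cameras, and nothing else was knowingly touched.

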